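# Lay the bench planes on their sides

## Task

Tool stall in a flea market: the two bench planes (the ones with a wooden handle and knob) stand on their soles, which dulls the blades. Push each one over, away from the robot, with the fingertips so that it lies flat on its side about where it stood, its sole facing the robot's side of the table. Push gently, do not grip or lift them, and leave the little block plane, the screwdriver and the oil tin where they are.

Things in the scene. Friction and masses are not known exactly. Their poses are not given: they have to be found in the camera images.
- long_plane: Bench plane, dark iron body 245 x 62 mm, 0.9 kg +-20 %, standing on its sole. Origin: centre of the sole's underside; +x to the toe (round knob), +z up from the sole. At the start the toe points to the robot's left (world +y) within 0.4 rad, +y at the robot (world -x). Side walls (cheeks) flush with the sole, 28 high at mid-length. Wooden handle at the heel 105 high, up to 22 thick. Blade slab in the middle leans back, 54 wide in y, 102 high.
- short_plane: Bench plane, dark iron body 216 x 54 mm, 0.65 kg +-20 %, standing on its sole. Origin: centre of the sole's underside; +x to the toe (round knob), +z up from the sole. At the start the toe points to the robot's right (world -y) within 0.4 rad, +y away from the robot (world +x). Side walls (cheeks) flush with the sole, 28 high at mid-length. Wooden handle at the heel 92 high, up to 22 thick. Blade slab in the middle leans back, 46 wide in y, 90 high.
- long_plane_blade_top (a point): centre of the long plane's blade near its top: x -40, y 0, z 90 mm in its frame; blade sides 27 mm off in y. Pushed sideways here by fingertips kept 68 to 95 mm above the table, some 5 N tip it over its far long edge; after some 70 mm (about 55 degrees) it goes over by itself and rests on its cheek, 62 mm high. Mass centre near mid-length, 24 mm up. Lower pushes slide it or catch on the cheek.
- short_plane_blade_top (a point): the same on the short plane: x -35, y 0, z 79 mm in its frame; blade sides 23 mm off in y. Fingertips 61 to 84 mm above the table tip it in the same way; it then lies 54 mm high. Mass centre near mid-length, 22 mm up.
- block_plane: bystander: small low block plane without handle, 150 x 46 mm, 53 high, 0.5 kg, lying between the two bench planes; origin at the centre of its underside, +x along its length
- screwdriver: bystander: screwdriver 190 mm long with a yellow handle lying between the bench planes on the robot's side, along its own x, 26 mm high; its origin is at its middle, on the table
- oil_tin_mid (a point): bystander: upright round grey tin, 56 mm across, 100 high, on the far side between the bench planes; this point is on its axis, 50 mm up
- table: the cloth-covered stall table, fixed, top at z = 0, its axes parallel to the world's
There are look-alikes about, which are no part of the job. Leave any purple or yellow look-alike of the short_plane alone.

How it is judged:
At the end, for the whole second after the job is handed in: Both bench planes at rest on the table on the cheek away from the robot, sole towards the robot (side axis within 0.2 rad of vertical, length within 1 rad of world y), origins within 13 cm of their start; block plane, screwdriver and oil tin within 15 mm of their places (angle between long_plane's own y axis and vertical below 0.2 rad and angle between the x axis of each of long_plane, short_plane and the y axis of table, either way round below 1 rad and distance of each of long_plane, short_plane from where it was at the start of the episode below 0.13 m and height (world z) of each of long_plane, short_plane below 0.05 m and linear speed of each of long_plane, short_plane below 0.02 m/s and angular speed of each of long_plane, short_plane below 0.1 rad/s and angle between short_plane's own y axis and vertical above 2.94 rad and distance of each of block_plane, screwdriver, oil_tin_mid from where it was at the start of the episode below 0.015 m); the robot touches nothing.
It fails at once if a bench plane is lifted off the table (height (world z) of any of long_plane, short_plane above 0.055 m).
It fails at once if a bench plane is carried or shoved more than 15 cm from where it stood (distance of any of long_plane, short_plane from where it was at the start of the episode above 0.15 m).
It fails at once if a bench plane is rammed or pinched (over 40 N from the fingers) (contact force between the fingers and long_plane above 40 N or contact force between the fingers and short_plane above 40 N).
It fails at once if the block plane, screwdriver or oil tin is moved (15 mm) (distance of any of block_plane, screwdriver, oil_tin_mid from where it was at the start of the episode above 0.015 m).
It also fails if it takes over 48 s, if anything falls off the work surface, if the arm or the gripper's body presses on something with over 40 N, if the wrist force passes 120 N, or if a joint passes its speed limit or range.

## Robot

A 6-joint arm with a two-finger parallel gripper is mounted at the origin on the work surface. World frame = base frame: x ahead of the robot, y to its left, z up, the work surface at z = 0. Lengths are in m, angles in rad, forces in N, time in s.
With the tool pointing down it reaches from about 0.35 to 0.975 m from the base axis. Payload 4.9 kg.
Tool frame: the origin (TCP) lies at the very end of the fingers, on their centre line; the grasp point (between the pads) lies 19 mm behind it (manip.hold_point_z is the distance from the TCP to the grasp point, in m); z points along the fingers, y is the direction in which the jaws open and shut (so a half turn about z gives the same grasp; the last joint's range is limited). The gripper opens to 85 mm and grips with 20 to 120 N. Pads are 22 mm wide; open, the fingers measure 114 mm over their backs; the gripper's body (76 mm by 85 mm) begins 54 mm behind the grasp point. The pads swing forward as they close: fully open they stand 13 mm farther back than shut.
Start: joints at [-1.351, 0.053, 1.613, -0, 1.476, -0.119], TCP at [0.208, -0.589, 0.231] pointing down, gripper open.
Joint ranges: [-3.01, 3.01], [-1.01, 2.22], [0.06, 2.58], [-1.02, 4.17], [0.09, 2.62], [-3.14, 3.14]. Speed limits (rad/s): [2.57, 2.57, 3.14, 3.14, 3.14, 3.14].

## Interface

Orientations are given as a unit quaternion [w, x, y, z].
In Python, from plant import manip gives the robot as it stands. The module is installed in compiled form; this text tells all that it offers.
- The arm moves only by the shell command python3 -m creep 'ROWS'. ROWS is JSON, a list of rows, each a list of 7 numbers: the turn, a rotation vector about the tool's x, y, z in degrees, then the shift along the tool's x, y, z in m, then the opening, from 0 (shut) to 1 (fully open). In form: [[ax, ay, az, tx, ty, tz, jaw], ...]. A call has 1 to 20 rows; each row shifts and turns the commanded pose from where the row before left it, along the tool's axes as they then stand; what a row does not reach is not made up. A row lasts 1/12 s, in which the tool goes at most 41.7 mm and 7.16 degrees, less where a joint would pass 70% of its speed; a pose out of reach is approached as far as the arm can. A call is refused whole if a number of a shift passes 0.0417 or a number of a turn 7.16, either way. A call with a gripper value outside its range is refused whole. The fingers move at their own pace and stop on an object; the grip force is fixed at half the most. Time passes only in rows, so rows that do not move let the fingers close. It gives the time, the measured TCP pose, the force and the opening at its end, in the units of the state.
- manip.state(): the state, without advancing time (a new reading comes with each control period).
- manip.grab_frame(name): name is "scene" or "top" or "wrist"; returns the picture (384x512x3 uint8, blue, green, red); there is no depth.
- manip.get_calibration(name): a dict with "fx", "fy", "cx", "cy" (pixels), "dist" ([k1, k2, p1, p2, k3] as OpenCV has them; the pictures are not rectified), "xyz" and "attitude" of the camera in the world. Camera axes: x right, y down, z forward; pixel columns grow to the right and rows downward; lengths in m; the calibration is good to about 2 mm. A picture is of the moment at which its call begins: read the wrist's pose just before it. get_calibration takes no time and is no camera call; for the wrist camera it gives the pose at the moment of the call.
- manip.job_done(): hands the job in, once; it reports no verdict.
Trained networks look in the newest picture that a camera, given by its name, has taken for a name from the list of things; names that differ only in an ending like _2 or _b are one class to them, and where a whole thing is asked for, a point or a joint stands for the part that bears it (a point fixed in the world has none). Each returns a list of dicts, best first, with "confidence" (0 to 1); they miss things now and then, are a little off and sometimes report something else, mostly with a low value. They report only what shows in the picture. A call takes as long as a camera call. They do not tell look-alikes from the thing itself.
- manip.cut_out(target, camera): "pixels" (384x512 bool, what is visible of it) and "rect" ([left, top, right, bottom] in pixels, round what is visible of it).
The state is a dict: "time": time; "joint_pos": joint angles; "joint_vel": joint speeds; "joint_efforts": joint torques, N m; "tool_pos": TCP position; "tool_rot": TCP orientation; "contact_force": force on the tool from outside, world axes, zero at the start; "ft_torque": the same for the moment, N m; "gripper_width": opening from 0.0 (shut) to 1.0 (fully open).
Only numpy, scipy, OpenCV 4.12 (cv2) and the standard library are available. Lean on these libraries where they do the work, as an engineer would, in place of code of your own. Each camera call takes 0.05 s, during which the arm holds its last target.

## Working session

There is one attempt and no reset: what is moved stays moved. The work goes in short steps, Python scripts to look and compute and a shell command to move; the robot and the scene stay as the last step left them, time stands still between calls to the robot, and variables do not carry over. Pictures are saved under pics/ and viewed, and the job is handed in when it is done.

```bash
mkdir -p pics; ls
python3 - <<'E'
from plant import manip
import cv2
s=manip.state(); print(s)
for c in("scene","top"):
    im=manip.grab_frame(c); cv2.imwrite(f"pics/{c}0.png",im); print(c,manip.get_calibration(c))
E
```

```text
pics
{'time': 0.0, 'joint_pos': array([-1.35100759e+00,  5.33555688e-02,  1.61430832e+00,  1.94151421e-05,
        1.47599116e+00, -1.19000683e-01]), 'joint_vel': array([ 0.00069054, -0.00046088, -0.00045976, -0.00064952, -0.0012443 ,
        0.00092934]), 'joint_efforts': array([-3.60304948e-04, -3.93691921e+01, -3.70173848e+01, -9.65873483e-05,
        7.15765374e-03, -8.20888232e-06]), 'tool_pos': array([ 0.20758362, -0.58885635,  0.23005526]), 'tool_rot': array([-1.03037404e-03,  9.85686623e-01,  1.68584748e-01, -4.22933884e-05]), 'contact_force': array([ 0.98248916, -0.14523772,  0.56647841]), 'ft_torque': array([-0.04447541, -0.02305648,  0.03362326]), 'gripper_width': 0.9978823451863389}
scene {'fx': 484.78679445457936, 'fy': 484.78679445457936, 'cx': 260.48919577298665, 'cy': 192.66435385212534, 'dist': array([-0.10168254,  0.        ,  0.        ,  0.        ,  0.        ]), 'xyz': array([ 1.15236787, -0.76935316,  1.08296265]), 'attitude': array([-0.3643556 ,  0.88001231,  0.27755415, -0.12564644])}
top {'fx': 402.8926846397315, 'fy': 402.8926846397315, 'cx': 255.30368943260368, 'cy': 188.38731193316144, 'dist': array([-0.04935982,  0.        ,  0.        ,  0.        ,  0.        ]), 'xyz': array([0.39694385, 0.03276744, 1.1014422 ]), 'attitude': array([ 0.07055805, -0.69619363,  0.71247254, -0.05214282])}
```

View pics/scene0.png

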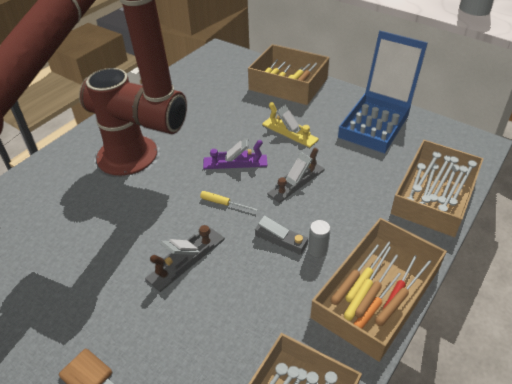

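View pics/top0.png

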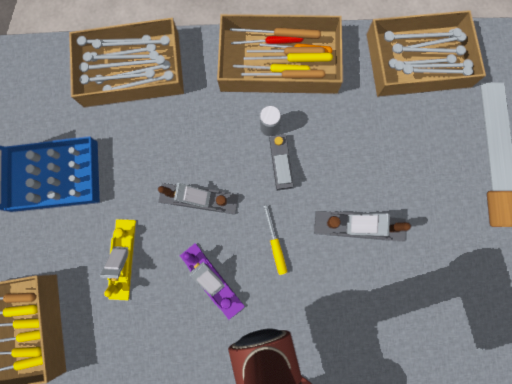

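The top view has +x up and +y left. Candidates for the bench planes are:
- dark plane at (362,225), knob on the left, so its toe points to +y: long_plane
- dark plane at (198,197), knob on the right, so its toe points to -y: short_plane
- yellow look-alike at (120,260) and purple look-alike at (212,281): leave alone
- block plane at (282,163): bystander

I'll check these in close crops and with masks.

```bash
cat > h.py <<'E'
import numpy as np, cv2
from scipy.spatial.transform import Rotation as R
def q2R(q): return R.from_quat([q[1],q[2],q[3],q[0]]).as_matrix()
def proj(c,P):
    M=q2R(c['attitude']); P=np.atleast_2d(P).astype(float)
    rv=cv2.Rodrigues(M.T)[0]; t=-M.T@c['xyz']
    K=np.array([[c['fx'],0,c['cx']],[0,c['fy'],c['cy']],[0,0,1]])
    return cv2.projectPoints(P,rv,t,K,c['dist'])[0][:,0]
def unproj(c,uv,z):
    K=np.array([[c['fx'],0,c['cx']],[0,c['fy'],c['cy']],[0,0,1]])
    n=cv2.undistortPoints(np.array(uv,float).reshape(-1,1,2),K,c['dist'])[:,0]
    d=np.c_[n,np.ones(len(n))]@q2R(c['attitude']).T
    return c['xyz']+d*((z-c['xyz'][2])/d[:,2])[:,None]
E
python3 - <<'E'
from plant import manip
import cv2, numpy as np
from h import *
manip.grab_frame("top");c=manip.get_calibration("top")
im=cv2.imread("pics/top0.png")
for n in("long_plane","short_plane","block_plane","screwdriver","oil_tin_mid"):
    for r in manip.cut_out(n,"top")[:5]:
        m=r["pixels"]; ys,xs=np.nonzero(m)
        (a,b),wh,an=cv2.minAreaRect(np.c_[xs,ys].astype(np.float32))
        print(n,round(r["confidence"],2),r["rect"],"c",(a,b),wh,an,unproj(c,[[a,b]],0.02)[0].round(3))
l=cv2.resize(im[165:285,310:415],None,fx=4,fy=4,interpolation=cv2.INTER_CUBIC)
s=cv2.resize(im[160:280,150:245],None,fx=4,fy=4,interpolation=cv2.INTER_CUBIC)
cv2.imwrite("pics/crop.png",np.hstack([s,l])[:,:800])
print(manip.state()['time'])
E
```

```text
long_plane 0.94 [314.7, 211.1, 410.6, 241.1] c (361.922119140625, 224.85655212402344) (94.33824920654297, 25.802690505981445) 5.19442892074585 [ 0.481 -0.224  0.02 ]
long_plane 0.59 [162.2, 185.0, 236.8, 214.9] c (197.44888305664062, 197.42929077148438) (78.91590881347656, 21.298128128051758) 9.130176544189453 [0.566 0.218 0.02 ]
short_plane 0.97 [159.2, 184.1, 236.4, 214.7] c (197.3918914794922, 197.64866638183594) (79.24031066894531, 21.53626823425293) 9.462321281433105 [0.566 0.218 0.02 ]
short_plane 0.78 [180.8, 242.8, 244.5, 318.4] c (210.50001525878906, 281.5000305175781) (81.36653137207031, 25.14397621154785) 51.34019470214844 [0.341 0.182 0.02 ]
short_plane 0.76 [101.4, 219.4, 132.1, 298.5] c (116.8483657836914, 259.1680603027344) (30.8726863861084, 78.76609802246094) 5.194429397583008 [0.403 0.435 0.02 ]
block_plane 0.98 [270.4, 134.0, 296.3, 189.6] c (280.59869384765625, 161.42459106445312) (55.89248275756836, 18.2929630279541) 81.67434692382812 [ 0.661 -0.012  0.02 ]
screwdriver 0.57 [262.7, 206.4, 289.5, 277.5] c (274.029052734375, 240.35891723632812) (71.05047607421875, 9.920011520385742) 75.0685806274414 [0.445 0.012 0.02 ]
oil_tin_mid 0.72 [262.5, 107.8, 282.6, 136.5] c (270.5, 120.5) (29.0, 21.0) 90.0 [0.78  0.012 0.02 ]
0.4
```

View pics/crop.png

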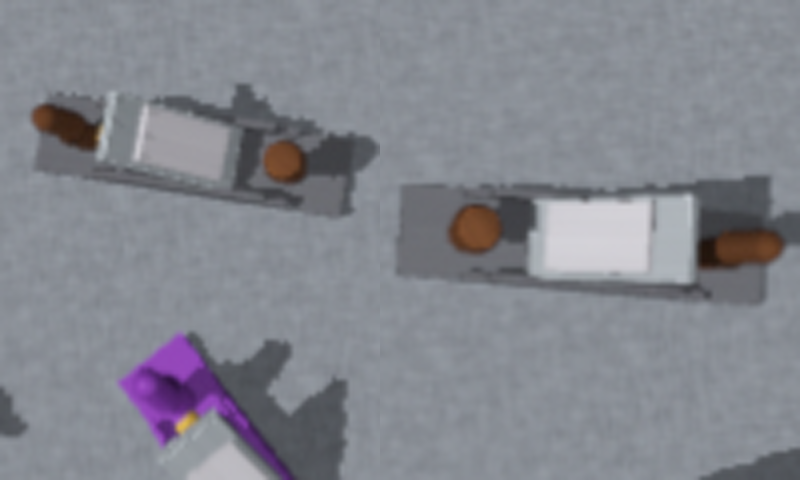

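```bash
cat > fit.py <<'E'
from plant import manip
from h import *
c=manip.get_calibration("top"); cs=manip.get_calibration("scene")
im=cv2.imread("pics/top0.png"); ims=cv2.imread("pics/scene0.png")
def px(p): return [310+(p[0]-380)/4,165+p[1]/4]
def ps(p): return [150+p[0]/4,160+p[1]/4]
L=unproj(c,[px((398,275)),px((766,303)),px((400,186))],0.0)
S=unproj(c,[ps((36,170)),ps((348,214))],0.0)
print(L.round(4),np.linalg.norm(L[0]-L[1]),np.linalg.norm(L[0]-L[2]));print(S.round(4),np.linalg.norm(S[0]-S[1]))
out={}
for n,a,b,w in(("long",L[1],L[0],.062),("short",S[0],S[1],.054)):  # heel->toe
    d=(b-a)[:2]; d/=np.linalg.norm(d); yv=np.array([-d[1],d[0]])
    sg=-1 if n=="long" else 1   # origin on the far side of this near edge
    o=((a+b)/2)[:2]+ sg*yv*w/2
    out[n]=(o,d,yv)
    bt=o+d*(-.040 if n=="long" else -.035)
    print(n,"o",o.round(4),"x",d.round(3),"y",yv.round(3),"blade",bt.round(4),"yaw from world y",np.degrees(np.arctan2(d[0],d[1])))
    l=.245 if n=="long" else .216; bh,bw,bx=(.09,.027,-.04) if n=="long" else (.079,.023,-.035)
    P=[[*(o+d*sx*l/2+yv*sy*w/2),z] for z in(0,) for sx,sy in((1,1),(1,-1),(-1,-1),(-1,1))]
    B=[[*(o+d*bx+yv*s*bw),bh] for s in(1,-1)]
    for cc,I in((c,im),(cs,ims)):
        I[:]=I
        cv2.polylines(I,[proj(cc,P).round().astype(int).reshape(-1,1,2)],True,(0,255,0),1)
        for q in proj(cc,B): cv2.circle(I,tuple(q.round().astype(int)),1,(0,0,255),-1)
A=cv2.resize(im[165:265,150:415],(795,300)); Bq=cv2.resize(ims[130:300,130:335],None,fx=1.75,fy=1.75)
v=np.zeros((300+Bq.shape[0],795,3),np.uint8); v[:300]=A; v[300:,:Bq.shape[1]]=Bq
cv2.imwrite("pics/fit.png",v)
E
python3 fit.py
```

```text
[[ 0.4615 -0.0987  0.    ]
 [ 0.4363 -0.3469  0.    ]
 [ 0.5221 -0.1028  0.    ]] 0.24947520678896026 0.06083152996614459
[[0.5576 0.3287 0.    ]
 [0.5218 0.1114 0.    ]] 0.22031075221597712
long o [ 0.4797 -0.2259] x [0.101 0.995] y [-0.995  0.101] blade [ 0.4757 -0.2657] yaw from world y 5.79584296448507
short o [0.5663 0.2157] x [-0.162 -0.987] y [ 0.987 -0.162] blade [0.572  0.2502] yaw from world y -170.65277309779174
```

View pics/fit.png

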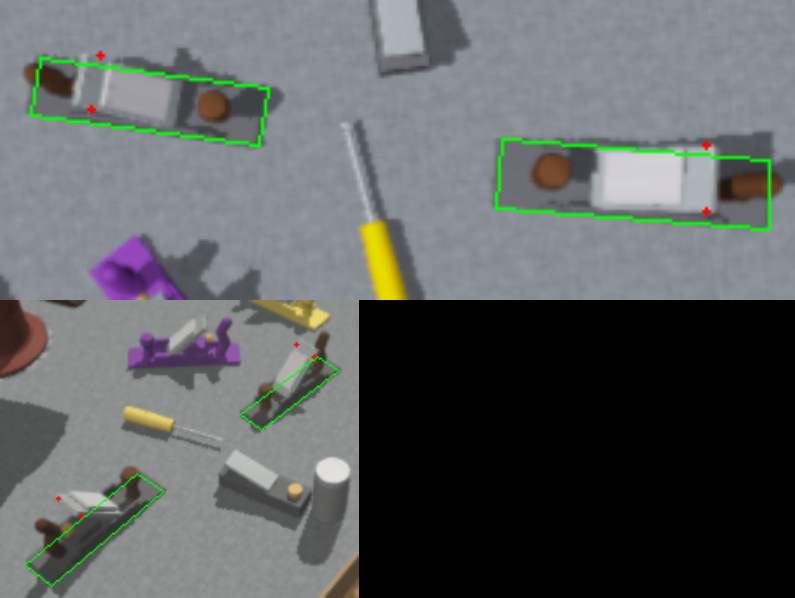

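The fit agrees in both views. Long plane: origin (0.480,-0.226), push direction (0.995,-0.101). Short plane: origin (0.566,0.216), push direction about (0.987,-0.162). I'll turn the tool, shut the fingers and move to the near side of the long plane's blade.

```bash
python3 -m creep '[[0,0,6.3,0,0,0,0],[0,0,6.3,0,0,0,0],[0,0,6.3,0,0,0,0],[0,0,6.3,0,0,0,0],[0,0,0,0.0149,-0.0297,0,0],[0,0,0,0.0149,-0.0297,0,0],[0,0,0,0.0149,-0.0297,0,0],[0,0,0,0.0149,-0.0297,0,0],[0,0,0,0.0149,-0.0297,0,0],[0,0,0,0.0149,-0.0297,0,0],[0,0,0,0.0149,-0.0297,0,0],[0,0,0,0.0149,-0.0297,0,0],[0,0,0,0.0149,-0.0297,0,0],[0,0,0,0.0149,-0.0297,0,0],[0,0,0,0.0149,-0.0297,0,0],[0,0,0,0.0149,-0.0297,0,0],[0,0,0,0,0,0,0]]'
cat > st.py <<'E'
from plant import manip
from h import *
import sys
s=manip.state(); M=q2R(s['tool_rot'])
print(s['time'],s['tool_pos'].round(4),"F",s['contact_force'].round(1),"w",s['gripper_width'].round(2),"\n",M.round(3))
if len(sys.argv)>3:
    print("tool shift",(M.T@(np.array(sys.argv[1:4],float)-s['tool_pos'])).round(4))
E
python3 st.py 0.4218 -0.2521 0.08
```

```text
time: 1.82
tool_pos: [0.4236, -0.2489, 0.2315]
tool_rot: [-0.001, 0.999, -0.048, 0.001]
contact_force: [-0.7, -0.5, -0.4]
gripper_width: -0.002Traceback (most recent call last):
  File "st.py", line 5, in <module>
    print(s['time'],s['tool_pos'].round(4),"F",s['contact_force'].round(1),"w",s['gripper_width'].round(2),"\n",M.round(3))
                                                                               ^^^^^^^^^^^^^^^^^^^^^^^^
AttributeError: 'float' object has no attribute 'round'
```

```bash
sed -i "s/s\['gripper_width'\].round(2)/s['gripper_width']/" st.py
python3 -m creep '[[0,0,0,-0.0015,0.003,0.02,0],[0,0,0,0,0,0.025,0],[0,0,0,0,0,0.025,0],[0,0,0,0,0,0.025,0],[0,0,0,0,0,0.025,0],[0,0,0,0,0,0.02,0],[0,0,0,0,0,0.011,0],[0,0,0,0,0,0,0],[0,0,0,0,0,0,0]]'
python3 st.py
python3 - <<'E'
from plant import manip
import cv2,numpy as np
a=manip.grab_frame("top");b=manip.grab_frame("scene");w=manip.grab_frame("wrist")
cv2.imwrite("pics/pre1.png",np.hstack([cv2.resize(a[150:300,260:440],None,fx=2,fy=2),cv2.resize(b[170:320,90:280],None,fx=2,fy=2)]))
cv2.imwrite("pics/w1.png",w)
E
```

```text
time: 2.57
tool_pos: [0.4197, -0.256, 0.0804]
tool_rot: [-0.0, 0.999, -0.051, -0.0]
contact_force: [0.1, -0.1, -0.6]
gripper_width: 0.004
2.5667 [ 0.4197 -0.256   0.0804] F [ 0.1 -0.1 -0.6] w 0.003915325222163616 
 [[ 0.995 -0.101 -0.   ]
 [-0.101 -0.995  0.   ]
 [-0.    -0.    -1.   ]]
```

View pics/pre1.png

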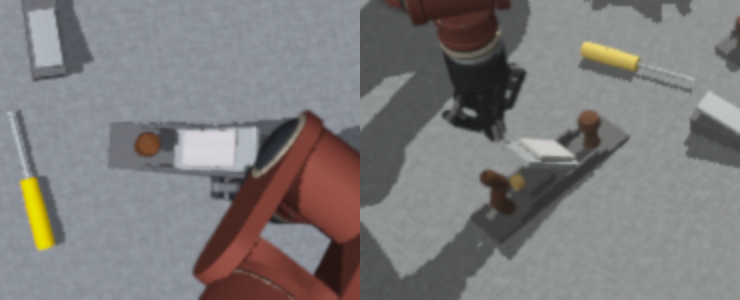

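View pics/w1.png

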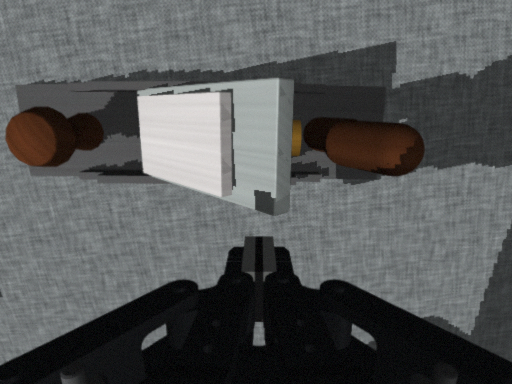

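The wrist view shows the shut fingers (tip near 260,250) just short of the blade's top end (285,205), clear of the handle. Now the slow push.

```bash
python3 -m creep '[[0,0,0,0.004,-0.006,0,0],[0,0,0,0.004,0,0,0],[0,0,0,0.004,0,0,0],[0,0,0,0.004,0,0,0],[0,0,0,0.004,0,0,0],[0,0,0,0.004,0,0,0],[0,0,0,0.004,0,0,0],[0,0,0,0.004,0,0,0],[0,0,0,0.004,0,0,0],[0,0,0,0.004,0,0,0]]'
python3 - <<'E'
from plant import manip
import cv2,numpy as np
a=manip.grab_frame("top");b=manip.grab_frame("scene");w=manip.grab_frame("wrist")
cv2.imwrite("pics/p2.png",np.hstack([cv2.resize(b[170:320,90:280],None,fx=2,fy=2),cv2.resize(w,(400,300))]))
E
```

```text
time: 3.55
tool_pos: [0.4601, -0.254, 0.081]
tool_rot: [-0.0, 0.999, -0.05, -0.001]
contact_force: [-5.3, 1.2, 6.3]
gripper_width: -0.002
```

View pics/p2.png

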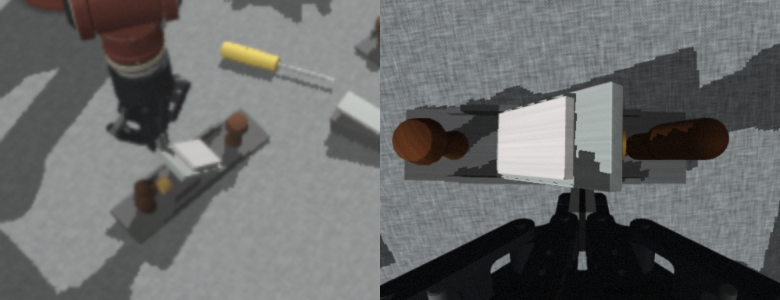

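Contact at about 5 N and the plane is beginning to tilt. I'll continue.

```bash
python3 -m creep '[[0,0,0,0.004,0,0,0],[0,0,0,0.004,0,0,0],[0,0,0,0.004,0,0,0],[0,0,0,0.004,0,0,0],[0,0,0,0.004,0,0,0],[0,0,0,0.004,0,0,0],[0,0,0,0.004,0,0,0]]'
python3 - <<'E'
from plant import manip
import cv2,numpy as np
b=manip.grab_frame("scene");w=manip.grab_frame("wrist")
cv2.imwrite("pics/p3.png",np.hstack([cv2.resize(b[170:320,90:280],None,fx=2,fy=2),cv2.resize(w,(400,300))]))
E
```

```text
time: 4.28
tool_pos: [0.4886, -0.2567, 0.0802]
tool_rot: [0.0, 0.999, -0.051, 0.0]
contact_force: [-0.9, -1.1, 1.2]
gripper_width: 0.001
```

View pics/p3.png

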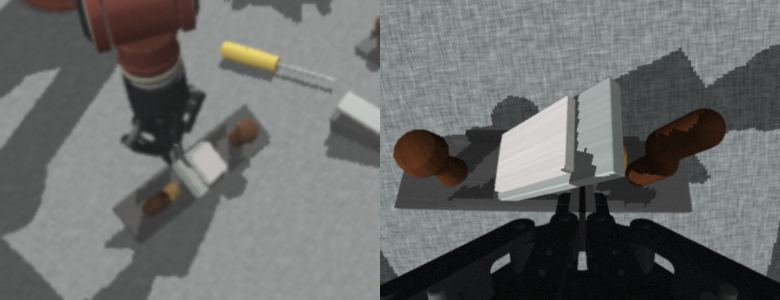

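Tilting well without any slide. The force is dropping, so the plane is close to its balance point.

```bash
python3 -m creep '[[0,0,0,0.004,0,0,0],[0,0,0,0.004,0,0,0],[0,0,0,0.004,0,0,0],[0,0,0,0.004,0,0,0],[0,0,0,0.004,0,0,0],[0,0,0,0.004,0,0,0],[0,0,0,0.004,0,0,0],[0,0,0,0.004,0,0,0]]'
python3 - <<'E'
from plant import manip
import cv2,numpy as np
b=manip.grab_frame("scene");w=manip.grab_frame("wrist")
cv2.imwrite("pics/p4.png",np.hstack([cv2.resize(b[170:320,90:280],None,fx=2,fy=2),cv2.resize(w,(400,300))]))
E
```

```text
time: 5.05
tool_pos: [0.5204, -0.2598, 0.0803]
tool_rot: [-0.0, 0.999, -0.05, 0.0]
contact_force: [-0.4, -0.2, -0.3]
gripper_width: -0.001
```

View pics/p4.png

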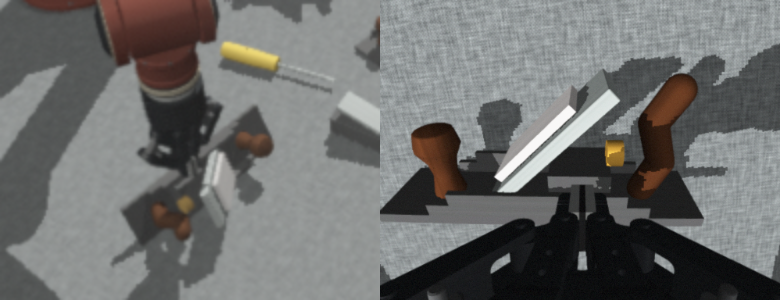

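```bash
python3 -m creep '[[0,0,0,0,0,0,0],[0,0,0,0,0,0,0],[0,0,0,0,0,0,0]]'
python3 - <<'E'
from plant import manip
import cv2,numpy as np
b=manip.grab_frame("scene");w=manip.grab_frame("wrist")
cv2.imwrite("pics/p5.png",np.hstack([cv2.resize(b[170:320,90:280],None,fx=2,fy=2),cv2.resize(w,(400,300))]))
E
```

```text
time: 5.4
tool_pos: [0.5197, -0.2598, 0.0802]
tool_rot: [-0.0, 0.999, -0.05, -0.0]
contact_force: [0.3, -0.7, 0.4]
gripper_width: -0.002
```

View pics/p5.png

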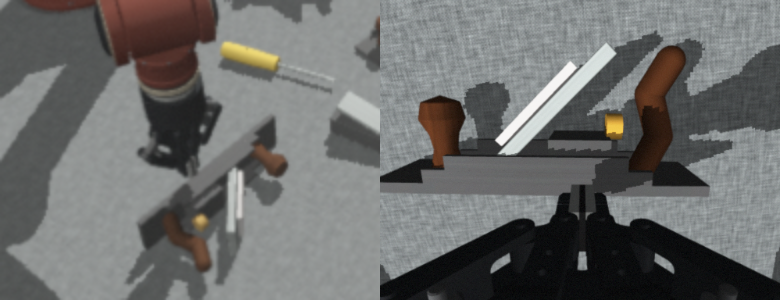

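The long plane now lies on its far cheek, sole toward the robot. I'll raise the tool, turn it 3.5° and cross to the short plane.

```bash
python3 -m creep '[[0,0,0,0,0,-0.03,0],[0,0,0,0,0,-0.03,0],[0,0,0,0,0,-0.03,0],[0,0,0,0,0,-0.03,0],[0,0,3.5,0,0,-0.03,0],[0,0,0,-0.0057,-0.036,0,0],[0,0,0,-0.0057,-0.036,0,0],[0,0,0,-0.0057,-0.036,0,0],[0,0,0,-0.0057,-0.036,0,0],[0,0,0,-0.0057,-0.036,0,0],[0,0,0,-0.0057,-0.036,0,0],[0,0,0,-0.0057,-0.036,0,0],[0,0,0,-0.0057,-0.036,0,0],[0,0,0,-0.0057,-0.036,0,0],[0,0,0,-0.0057,-0.036,0,0],[0,0,0,-0.0057,-0.036,0,0],[0,0,0,-0.0057,-0.036,0,0],[0,0,0,-0.0057,-0.036,0,0],[0,0,0,-0.0057,-0.036,0,0],[0,0,0,0,0,0,0]]'
python3 st.py 0.5224 0.2512 0.072
```

```text
time: 7.17
tool_pos: [0.5215, 0.2556, 0.2303]
tool_rot: [-0.001, 0.997, -0.078, -0.0]
contact_force: [0.2, -0.4, 0.1]
gripper_width: -0.002
7.1667 [0.5215 0.2556 0.2303] F [ 0.2 -0.4  0.1] w -0.0018723271960527207 
 [[ 0.988 -0.156 -0.   ]
 [-0.156 -0.988  0.003]
 [-0.001 -0.003 -1.   ]]
tool shift [0.0016 0.0046 0.1583]
```

```bash
python3 -m creep '[[0,0,0,0,0.0045,0.02,0],[0,0,0,0,0,0.025,0],[0,0,0,0,0,0.025,0],[0,0,0,0,0,0.025,0],[0,0,0,0,0,0.025,0],[0,0,0,0,0,0.025,0],[0,0,0,0,0,0.013,0],[0,0,0,0,0,0,0],[0,0,0,0,0,0,0]]'
python3 - <<'E'
from plant import manip
import cv2,numpy as np
b=manip.grab_frame("scene");w=manip.grab_frame("wrist")
cv2.imwrite("pics/s1.png",np.hstack([cv2.resize(b[90:240,190:380],None,fx=2,fy=2),cv2.resize(w,(400,300))]))
E
```

```text
time: 7.92
tool_pos: [0.5215, 0.2457, 0.0722]
tool_rot: [0.0, 0.997, -0.081, -0.0]
contact_force: [0.1, 0.6, -0.2]
gripper_width: -0.002
```

View pics/s1.png

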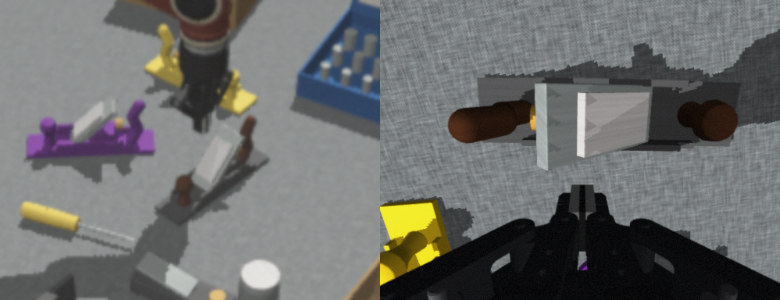

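The short plane's blade top is at about (545,165) in the wrist half, with the fingers at (582,190). I'll shift 8 mm toward the heel and push.

```bash
python3 -m creep '[[0,0,0,0,-0.008,0,0],[0,0,0,0.004,0,0,0],[0,0,0,0.004,0,0,0],[0,0,0,0.004,0,0,0],[0,0,0,0.004,0,0,0],[0,0,0,0.004,0,0,0],[0,0,0,0.004,0,0,0],[0,0,0,0.004,0,0,0],[0,0,0,0.004,0,0,0],[0,0,0,0.004,0,0,0]]'
python3 - <<'E'
from plant import manip
import cv2,numpy as np
b=manip.grab_frame("scene");w=manip.grab_frame("wrist")
cv2.imwrite("pics/s2.png",np.hstack([cv2.resize(b[90:240,190:380],None,fx=2,fy=2),cv2.resize(w,(400,300))]))
E
```

```text
time: 8.85
tool_pos: [0.5592, 0.2479, 0.0728]
tool_rot: [0.0, 0.997, -0.081, 0.0]
contact_force: [-4.0, -0.8, 5.4]
gripper_width: -0.004
```

View pics/s2.png

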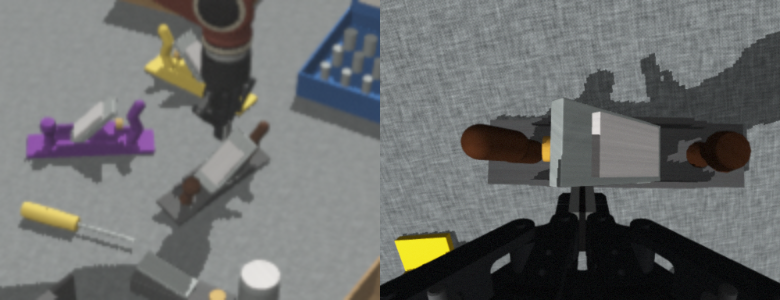

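```bash
python3 -m creep '[[0,0,0,0.004,0,0,0],[0,0,0,0.004,0,0,0],[0,0,0,0.004,0,0,0],[0,0,0,0.004,0,0,0],[0,0,0,0.004,0,0,0],[0,0,0,0.004,0,0,0],[0,0,0,0.004,0,0,0]]'
python3 - <<'E'
from plant import manip
import cv2,numpy as np
b=manip.grab_frame("scene");w=manip.grab_frame("wrist")
cv2.imwrite("pics/s3.png",np.hstack([cv2.resize(b[90:240,190:380],None,fx=2,fy=2),cv2.resize(w,(400,300))]))
E
```

```text
time: 9.53
tool_pos: [0.5864, 0.2435, 0.0717]
tool_rot: [-0.0, 0.997, -0.081, -0.0]
contact_force: [-1.1, 0.9, 0.2]
gripper_width: -0.002
```

View pics/s3.png

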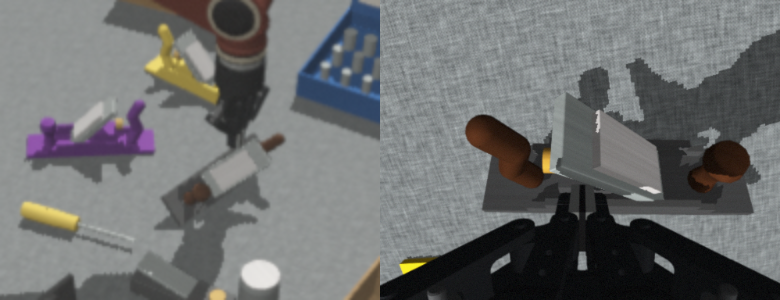

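The short plane is tilting the same way, staying in place. I'll finish the push and let it settle.

```bash
python3 -m creep '[[0,0,0,0.004,0,0,0],[0,0,0,0.004,0,0,0],[0,0,0,0.004,0,0,0],[0,0,0,0.004,0,0,0],[0,0,0,0.004,0,0,0],[0,0,0,0.004,0,0,0],[0,0,0,0.004,0,0,0],[0,0,0,0,0,0,0],[0,0,0,0,0,0,0],[0,0,0,0,0,0,0],[0,0,0,0,0,0,0]]'
python3 - <<'E'
from plant import manip
import cv2,numpy as np
b=manip.grab_frame("scene");w=manip.grab_frame("wrist")
cv2.imwrite("pics/s4.png",np.hstack([cv2.resize(b[90:240,190:380],None,fx=2,fy=2),cv2.resize(w,(400,300))]))
E
```

```text
time: 10.55
tool_pos: [0.6136, 0.2391, 0.0723]
tool_rot: [0.0, 0.997, -0.081, -0.0]
contact_force: [-0.1, 0.8, -0.0]
gripper_width: -0.0
```

View pics/s4.png

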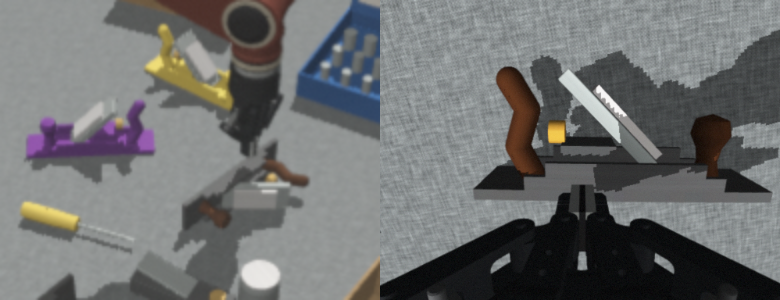

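It has gone over. I'll raise the tool, back off toward the robot and check from above.

```bash
python3 -m creep '[[0,0,0,0,0,-0.03,0],[0,0,0,0,0,-0.03,0],[0,0,0,0,0,-0.03,0],[0,0,0,0,0,-0.03,0],[0,0,0,0,0,-0.03,0],[0,0,0,-0.03,0,0,0],[0,0,0,-0.03,0,0,0],[0,0,0,-0.03,0,0,0],[0,0,0,-0.03,0,0,0],[0,0,0,-0.03,0,0,0],[0,0,0,-0.03,0,0,0],[0,0,0,0,0,0,0],[0,0,0,0,0,0,0]]'
python3 - <<'E'
from plant import manip
from h import *
a=manip.grab_frame("top");c=manip.get_calibration("top")
for n in("block_plane","screwdriver","oil_tin_mid","long_plane","short_plane"):
    for r in manip.cut_out(n,"top")[:3]:
        ys,xs=np.nonzero(r["pixels"])
        p,wh,an=cv2.minAreaRect(np.c_[xs,ys].astype(np.float32))
        print(n,round(r["confidence"],2),np.round(r["rect"],1),np.round(p,1),np.round(an,1),unproj(c,[p],0.02)[0].round(3))
b=manip.grab_frame("scene")
cv2.imwrite("pics/end.png",np.vstack([cv2.resize(a[90:310,140:430],None,fx=1.5,fy=1.5),cv2.resize(b[130:300,130:420],None,fx=1.5,fy=1.5)])[:600])
E
```

```text
time: 11.73
tool_pos: [0.4352, 0.2684, 0.2225]
tool_rot: [-0.0, 0.997, -0.08, 0.001]
contact_force: [0.8, 0.1, -0.4]
gripper_width: 0.001
block_plane 0.58 [270.7 132.5 292.7 189.1] [280.9 162.1] 81.9 [ 0.659 -0.013  0.02 ]
screwdriver 0.71 [268.7 239.9 286.9 273.8] [278.6 256. ] 76.0 [0.404 0.001 0.02 ]
screwdriver 0.38 [270.9 131.3 292.1 191.6] [280.6 162. ] 82.4 [ 0.659 -0.012  0.02 ]
oil_tin_mid 0.96 [261.4 107.4 281.4 137.2] [270.  120.5] 90.0 [0.78  0.014 0.02 ]
long_plane 0.75 [317.  176.3 411.9 214.2] [365.3 193.5] 4.7 [ 0.565 -0.239  0.02 ]
short_plane 0.79 [106.2 259.2 131.  300.2] [117.5 279.5] 90.0 [0.35  0.432 0.02 ]
short_plane 0.67 [182.5 245.5 244.5 320.4] [210.2 281.7] 52.1 [0.341 0.183 0.02 ]
short_plane 0.58 [160.  149.1 235.4 190.8] [200.7 170.7] 9.5 [0.641 0.209 0.02 ]
```

View pics/end.png

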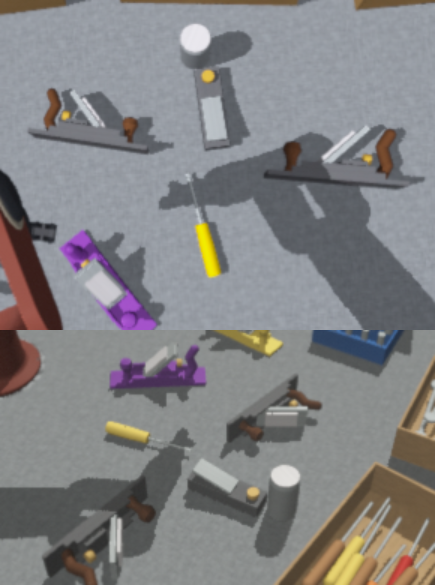

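Both planes lie flat, soles toward the robot. This time the screwdriver mask covered only the yellow handle, so I'll compare the handle's pixels directly.

Run:
```python
from plant import manip
from h import *
a0=cv2.imread("pics/top0.png");a=manip.grab_frame("top");c=manip.get_calibration("top")
for I in(a0,a):
    h=cv2.cvtColor(I[225:285,255:300],cv2.COLOR_BGR2HSV); ys,xs=np.nonzero((abs(h[...,0].astype(int)-28)<7)&(h[...,1]>150))
    print(len(xs),xs.mean()+255,ys.mean()+225)
for uv in ((a0,),(a,)): pass
print(unproj(c,[[318,216],[409,213]],0).round(3)); 
print(manip.state()['contact_force'].round(1)); manip.job_done()
```

```text
321 278.31775700934577 256.5700934579439
317 278.2807570977918 256.52681388012616
[[ 0.51  -0.11   0.   ]
 [ 0.511 -0.36   0.   ]]
[ 0.7  0.  -0.9]
the job is handed in; nothing more can be done
```

I tipped both dark bench planes over, away from the robot, with the shut fingertips, and handed the job in at about 12 s of the 48 s allowed. I pushed at the blades, about 80 mm up on the long plane and 72 mm on the short one. The highest force I read was about 8 N on the long plane and 7 N on the short one. I read force only between moves, so brief peaks would not show.

- **Bench planes:** the top and scene pictures after I withdrew show both lying on the far cheek, sole towards the robot, still roughly along y. I measured only the long plane's shift: about 3 cm from its start at its sole edge. The short plane's origin I judged only by eye.
- **Bystanders:** the block plane and oil tin re-measured within 2 mm of their start.
- **Screwdriver:** the last network mask disagreed by about 4 cm. It covered only the yellow handle, because the shank was in shadow. A direct colour check puts the handle within 0.1 pixel of its first position, so it did not move.
- **Look-alikes:** I did not touch the purple and yellow planes. The purple one re-measured in place. The yellow one was partly hidden by the arm in the last top picture, so I could not re-measure it.
- **Robot:** it was clear of everything at hand-in, reading about 1 N, which is sensor noise.

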